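Level the seedling stand and close its drip drawer

TASK

Get the seedling stand ready for watering: turn its two black foot knobs until the hinged platform sits level, with the steel ball inside the ring of the round ball level, and push the open drip drawer underneath fully home past its catch. Do it in either order, and do not knock the bottle, the jar, the net pot or the crate about.

Things in the scene. Friction and masses are not known exactly. Their poses are not given: they have to be found in the camera images.
- stand: Fixed grey levelling stand, 220 mm deep (x) by 350 wide (y). Origin: centre of its underside. x points away from the drawer front (the drawer closes along +x), y to its left, z up. Drawer case: 86 mm high, x -100 to 100, y -108 to 108 mm. Two foot screws stand at x -45, y +135 (left) and y -135 mm (right).
- platform: Hinged aluminium platform, 150 x 200 x 6 mm, with low seedling tray (sprouts end 36 mm above its underside). Origin: its rear ball pivot, at x 85, y 0, z 115 mm of the stand, in the plane of its underside. Axes parallel to the stand's when level; z is its normal. It rests on this pivot and on an ear on each foot screw. Starts 1 to 5 degrees out of level.
- knob_left_grip (a point): Grip point on the axis of the left (+y) foot knob, 170 mm up. Round ribbed black knob, 56 mm diameter, side 156 to 184 mm up; stays at this height. Clockwise from above lifts its ear: 1 rad tips the platform 0.020 rad about the line from the pivot to the other screw. Needs up to 3 rad, either way; stiff (0.25 N m), stays put, stops at 4.5 rad from level. Ear top stays below 137 mm up.
- knob_right_grip (a point): The same for the right (stand's -y) foot knob: same size, height, direction of thread and pitch. The right screw stays upright; the left one leans with the platform, up to 0.06 rad, so turning the right knob shifts the left grip point by up to 3 mm.
- vial_center (a point): Centre of the top of the round ball level on the platform's near part, 66 mm across, with a white dial of 60 mm and a black ring of 20 mm diameter round its centre.
- ball_center (a point): Centre of the dark steel ball, 12 mm across, in the ball level. It lies off the dial's centre towards the low side by 0.21 to 0.26 mm per milliradian of tilt; level when at the centre. It needs about a second to settle.
- drawer (a joint): How far the drip drawer is open, m: 0 fully home, 0.085 fully out. Friction 1.5 N; about 15 mm before home it meets a sprung catch that takes some 6 to 12 N more to ride over. Short of the crest (6 mm open) it is not seated; beyond it the catch draws it home.
- drawer_front (a point): Centre of the outer face of the drawer's flat grey front panel, 206 mm wide, 62 mm high (15 to 77 mm up); it moves with the drawer. The panel faces the stand's -x.
- bottle: Bystander: white plastic bottle, 72 mm diameter, 150 mm high, loose. Origin: centre of its underside.
- jar: Bystander: amber jar with a white lid, 76 mm diameter, 85 mm high, loose. Origin: centre of its underside.
- netpot: Bystander: empty black net pot, 68 mm across the rim, 62 mm high, loose. Origin: centre of its underside.
- crate: Bystander: fixed open grey crate, 200 by 150 mm, 100 mm high. Origin: centre of its underside.

How it is judged:
By the outcome, as a careful person would: the job done as asked, in the order asked, and still so for the second after the job is handed in, with the robot touching nothing.
It also fails if it takes over 72 s, if anything falls off the work surface, if the arm or the gripper's body presses on something with over 40 N, if the wrist force passes 120 N, or if a joint passes its speed limit or range.

ROBOT

A 6-joint arm with a two-finger parallel gripper is mounted at the origin on the work surface. World frame = base frame: x ahead of the robot, y to its left, z up, the work surface at z = 0. Lengths are in m, angles in rad, forces in N, time in s.
With the tool pointing down it reaches from about 0.3 to 1 m from the base axis. Payload 5.1 kg.
Tool frame: the origin (TCP) lies between the finger pads; the fingertips stand 14 mm ahead of it and the grasp point (between the pads) lies 5 mm behind it (finger_overhang is the z of the fingertips in the tool frame, in m); z points along the fingers, y is the line along which they close (so a half turn about z gives the same grasp; the last joint's range is limited). The gripper opens to 95 mm and grips with 3 to 60 N. Pads are 20 mm wide; open, the fingers measure 119 mm over their backs; the gripper's body (75 mm by 180 mm) begins 59 mm behind the grasp point.
Start: joints at [1.13, 0.124, 1.65, -0, 1.367, -0.083], TCP at [0.228, 0.609, 0.229] pointing down, gripper open.
Joint ranges: [-2.61, 2.61], [-1.02, 2.33], [0.03, 2.71], [-1.35, 4.49], [0.32, 2.68], [-2.91, 2.91]. Speed limits (rad/s): [2.57, 2.57, 3.14, 3.14, 3.14, 3.14].

INTERFACE

Orientations are given as [roll, pitch, yaw] about the fixed x, y, z axes, in that order (R = Rz(yaw) Ry(pitch) Rx(roll)).
In Python, from workcell import observe, grab_frame, calibration, hand_in, finger_overhang gives the robot as it stands.
- The arm moves only by the tool carry_out, never from a script. Its argument "targets" is a list of rows, each an object with "translation": the shift along the tool's x, y, z in m, a list of three; "rotation": the turn, a rotation vector about the tool's x, y, z in degrees, a list of three. A call has 1 to 20 rows; each row is the pose to reach, as a shift and turn from the pose commanded when the call began, along the tool's axes at that moment; what a row does not reach only later rows make up. A row lasts 1/12 s, in which the tool goes at most 41.7 mm and 7.16 degrees, less where a joint would pass 70% of its speed; a pose out of reach is approached as far as the arm can. A call with a gripper value outside its range is refused whole. "jaw" is the gripper command: -1 is shut, 1 is fully open, values between are in proportion, set as the call begins (left out, the last holds). The fingers move at their own pace and stop on an object; "newtons" is the grip in N (left out, the last holds). Time passes only in rows, so rows that repeat a pose let the fingers close. It gives the time, the measured TCP pose, the force, the opening and the grip force at its end, in the units of the state.
- observe(): the state, without advancing time (a new reading comes with each control period).
- grab_frame(name): name is "scene" or "top"; returns (picture, depth): 420x560x3 uint8, red, green, blue; 420x560 float32, m along the optical axis (not along the pixel's ray), 0 where there is no reading.
- calibration(name): a dict with "camera_matrix" (3x3 intrinsics, pixels), "distortion" ([k1, k2, p1, p2, k3] as OpenCV has them; the pictures are not rectified), "rvec" (rotation vector, rad) and "tvec" (3), from world to camera coordinates, as OpenCV has them. Camera axes: x right, y down, z forward; pixel columns grow to the right and rows downward; lengths in m; the calibration is good to about 2 mm. A picture is of the moment at which its call begins. calibration takes no time and is no camera call.
- hand_in(): hands the job in; it is judged then, once.
The state is a dict: "time": time; "joints": joint angles; "dq": joint speeds; "effort": joint torques, N m; "tcp_pos": TCP position; "tool_rot": TCP orientation; "force": force on the tool from outside, world axes, zero at the start; "torque": the same for the moment, N m; "opening": opening from 0.0 (shut) to 1.0 (fully open); "finger_force": force on a finger pad.
Only numpy, scipy, OpenCV 4.12 (cv2) and the standard library are available. Lean on these libraries where they do the work, as an engineer would, in place of code of your own. Each camera call takes 0.05 s, during which the arm holds its last target. There are 200 camera calls.

## Working session

There is one attempt and no reset: what is moved stays moved. The work goes in short steps, Python scripts to look and compute and a tool call to move; the robot and the scene stay as the last step left them, time stands still between calls to the robot, and variables do not carry over. Pictures are saved under pics/ and viewed, at most 13 in all, crops included, and the job is handed in when it is done.

Besides the shell and the picture viewer there is one more tool, called after "Call:" as a command line: name --argument value ..., lists and objects as JSON in quotes. carry_out: Moves the arm, as the interface text tells. Its arguments: {"type":"object","properties":{"targets":{"type":"array","items":{"type":"object","properties":{"translation":{"type":"array","items":{"type":"number"}},"rotation":{"type":"array","items":{"type":"number"}}}}},"jaw":{"type":"number"},"newtons":{"type":"number"}},"required":["targets"]}

```bash
mkdir -p pics; cat > h.py <<'E'
import numpy as np, cv2
from scipy.spatial.transform import Rotation as R
from workcell import observe, grab_frame, calibration, hand_in, finger_overhang
def cam(n):
    c=calibration(n); K=np.array(c["camera_matrix"],float); d=np.array(c["distortion"],float)
    r=np.array(c["rvec"],float).ravel(); t=np.array(c["tvec"],float).ravel(); return K,d,r,t
def ray(n,uv):
    K,d,r,t=cam(n); p=cv2.undistortPoints(np.array(uv,float).reshape(-1,1,2),K,d).reshape(-1,2)
    M=cv2.Rodrigues(r)[0]; v=np.c_[p,np.ones(len(p))]@M; return -M.T@t, v
def onplane(n,uv,z):
    o,v=ray(n,uv); return o+v*((z-o[2])/v[:,2])[:,None]
def withdepth(n,uv,D):
    o,v=ray(n,uv); uv=np.array(uv).reshape(-1,2).astype(int); return o+v*D[uv[:,1],uv[:,0]][:,None]
def proj(n,P):
    K,d,r,t=cam(n); return cv2.projectPoints(np.array(P,float).reshape(-1,3),r,t,K,d)[0].reshape(-1,2)
E
python3 - <<'E'
from h import *
for n in("scene","top"):
    p,D=grab_frame(n); np.savez(f"{n}.npz",p=p,D=D); cv2.imwrite(f"pics/{n}0.png",p[:,:,::-1]); K,d,r,t=cam(n); print(n,K[0,0],ray(n,[[280,210]]))
print(observe(),finger_overhang)
E
```

```text
scene 543.2054506616837 (array([1.21591758, 0.61475385, 1.48175552]), array([[-0.38541495, -0.40023735, -0.83145176]]))
top 455.82412111654503 (array([ 4.90502882e-01, -5.10856464e-04,  1.46910634e+00]), array([[ 0.05747863, -0.00744428, -0.99832581]]))
{'time': 0.1, 'joints': array([ 1.13042398e+00,  1.24436674e-01,  1.65153968e+00, -4.98663792e-06,
        1.36749969e+00, -8.25991687e-02]), 'dq': array([-7.30643171e-04, -7.50114635e-05, -4.24945681e-03,  1.65850304e-04,
       -1.64094140e-03, -1.53504111e-03]), 'effort': array([ 9.38437224e-04, -4.18881619e+01, -3.61095178e+01,  7.77128711e-02,
        4.61672677e-02, -5.39455039e-05]), 'tcp_pos': array([0.22741266, 0.60832501, 0.2275107 ]), 'tool_rot': array([-3.13971528e+00, -1.50523911e-04,  2.78382034e+00]), 'force': array([-0.8302414 , -0.82487309,  1.1289048 ]), 'torque': array([-0.02509604, -0.00296763, -0.04655304]), 'finger_force': 0.0, 'opening': 0.9999953641951189} 0.014
```

View pics/scene0.png

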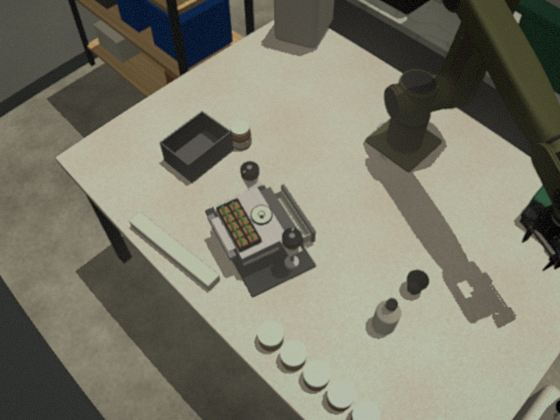

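View pics/top0.png

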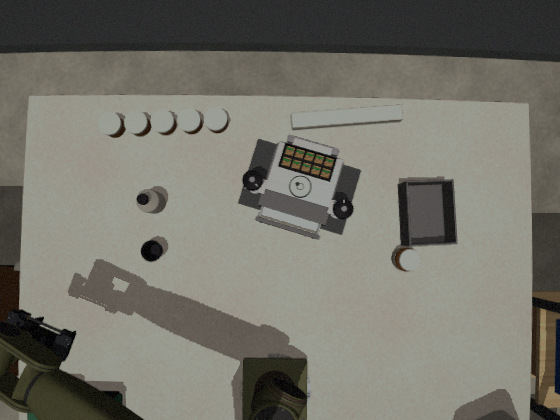

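The top view shows the left knob at about (254,180), the right knob at (343,208), the dial at (300,187) and the drawer front at (288,225). The bottle, net pot, jar and crate are all well clear.

```bash
cat >> h.py <<'E'
def knobs(p,guess=((254,180),(343,208))):
    out=[]
    m=(p.max(2)<45).astype(np.uint8)
    for g in guess:
        mm=np.zeros_like(m); cv2.circle(mm,g,17,1,-1); mm&=m
        mm=cv2.morphologyEx(mm,cv2.MORPH_OPEN,np.ones((5,5),np.uint8))
        cs=cv2.findContours(mm,cv2.RETR_EXTERNAL,cv2.CHAIN_APPROX_NONE)[0]
        c=max(cs,key=cv2.contourArea); (u,v),r=cv2.minEnclosingCircle(c); out.append((u,v,r))
    return np.array(out)
E
python3 - <<'E'
from h import *
z=np.load("top.npz");p,D=z["p"],z["D"]
k=knobs(p);print(k)
P=onplane("top",k[:,:2],0.182);print(P)
for u,v,_ in k: print(D[int(v),int(u)],withdepth("top",[[u,v]],D))
d=P[0]-P[1];yaw=np.arctan2(-d[0],d[1]);print("yaw",yaw,np.linalg.norm(d[:2]))
c,s=np.cos(yaw),np.sin(yaw);Rz=np.array([[c,-s,0],[s,c,0],[0,0,1]])
o=P.mean(0)-Rz@[-.045,0,0];o[2]=0;print("stand",o)
np.savez("stand.npz",o=o,Rz=Rz,yaw=yaw,P=P)
img=cv2.resize(p[120:250,220:380],None,fx=5,fy=4.6*5/4.6,interpolation=cv2.INTER_CUBIC)[:600]
img=cv2.resize(p[130:245,225:375],None,fx=5,fy=5,interpolation=cv2.INTER_CUBIC)
cv2.imwrite("pics/crop1.png",np.clip(img[:,:,::-1].astype(int)*1.2,0,255).astype(np.uint8))
# drawer front from depth: points with z 0.015-0.077 ahead of case
vv,uu=np.mgrid[195:245,240:340];uv=np.c_[uu.ravel(),vv.ravel()]
Q=(withdepth("top",uv,D)-o)@Rz
for z0,z1 in((.06,.083),(.083,.1)):
    q=Q[(Q[:,2]>z0)&(Q[:,2]<z1)&(abs(Q[:,1])<.09)]; print(z0,len(q),np.percentile(q[:,0],[0,2,10,50,90]))
S=np.load("scene.npz")
E
```

```text
[[255.         178.          13.60157108]
 [340.73529053 205.20588684  13.48628139]]
[[ 0.6545674   0.06222927  0.182     ]
 [ 0.58084756 -0.18221738  0.182     ]]
1.2868544 [[0.65369256 0.06189472 0.18886327]]
1.283535 [[ 0.5803184  -0.18115309  0.18953882]]
yaw -0.2929042682688241 0.25532093697639735
stand [ 0.6607909  -0.07298709  0.        ]
0.06 473 [-0.15745723 -0.15474757 -0.15265323 -0.14238608 -0.06837957]
0.083 794 [-0.15155674 -0.1065787  -0.10229219 -0.08297758 -0.06117333]
```

View pics/crop1.png

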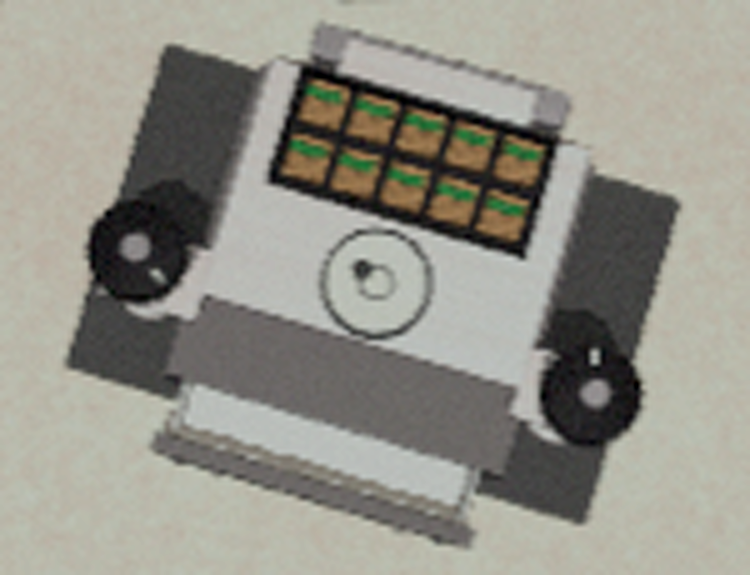

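```bash
cat >> h.py <<'E'
def vial(p,g=(300,187)):
    "dial centre and ball centre px (sub-pixel)"
    gr=cv2.cvtColor(p,cv2.COLOR_RGB2GRAY); s=6; x0,y0=g[0]-16,g[1]-16
    c=cv2.resize(gr[y0:y0+32,x0:x0+32],None,fx=s,fy=s,interpolation=cv2.INTER_CUBIC)
    H=cv2.HoughCircles(cv2.GaussianBlur(c,(5,5),0),cv2.HOUGH_GRADIENT,1,40,param1=60,param2=12,minRadius=55,maxRadius=75)
    u,v,r=H[0,0]
    yy,xx=np.mgrid[:32*s,:32*s]; w=(np.hypot(xx-u,yy-v)<r*.75)&(c<95)
    n,l,st,ce=cv2.connectedComponentsWithStats(w.astype(np.uint8))
    i=1+np.argmax(st[1:,4]); f=lambda a:(np.array(a)+.5)/s-.5+[x0,y0]
    return f([u,v]),f(ce[i]),r/s,st[1:,4]/s/s
def level(p,g=(300,187)):
    z=np.load("stand.npz");Rz,o=z["Rz"],z["o"]
    a,b,r,ar=vial(p,g); A=onplane("top",[a],.14)[0];B=onplane("top",[b],.143)[0]
    d=(Rz.T@(B-A))[:2]*1e3; ga=-d/.235
    hl=(-130*ga[0]+135*ga[1])/1e3; hr=(-130*ga[0]-135*ga[1])/1e3
    print("dial",a,"ball",b,"r",r,ar,"off mm",d,"stand pos",Rz.T@(A-o)); print("cw deg L,R",np.degrees([-hl/3.746,-hr/3.746]))
def go(xyz,yaw,tilt=0):
    "shift/rotvec in tool axes; yaw tool, tilt about tool y"
    s=observe();C=R.from_euler("xyz",s["tool_rot"]);T=R.from_euler("xyz",[np.pi,0,yaw])*R.from_euler("y",tilt)
    print("pos",s["tcp_pos"],"rot",s["tool_rot"],"t",s["time"],"q6",s["joints"][5],"F",s["force"])
    print("shift",C.inv().apply(np.array(xyz)-s["tcp_pos"]).round(4),"rot",(C.inv()*T).as_rotvec(degrees=True).round(1))
E
python3 - <<'E'
from h import *
p=np.load("top.npz")["p"]
P=onplane("top",[[252.6,180],[343,209]],.184);print(P)
d=P[0]-P[1];yaw=np.arctan2(-d[0],d[1]);print("yaw",yaw,np.linalg.norm(d[:2]))
Rz=R.from_euler("z",yaw).as_matrix()
o=P.mean(0)-Rz@[-.045,0,0];o[2]=0;print("stand",o)
np.savez("stand.npz",o=o,Rz=Rz,yaw=yaw,P=P)
level(p)
go([P[1][0],P[1][1],.25],0.0)
E
```

```text
[[ 0.64850548  0.06883235  0.184     ]
 [ 0.57003858 -0.18845272  0.184     ]]
yaw -0.29601967170230586 0.26898450228952286
stand [ 0.65231477 -0.07293737  0.        ]
dial [299.83333397 186.        ] ball [297.07643958 183.42234388] r 9.933333 [11.41666667] off mm [ 4.38300588 10.02518802] stand pos [-0.01492024  0.00111189  0.14      ]
cw deg L,R [  51.00194695 -125.17265047]
pos [0.22741266 0.60832501 0.2275107 ] rot [-3.13971528e+00 -1.50523911e-04  2.78382034e+00] t 0.1 q6 -0.08259916866639688 F [-0.8302414  -0.82487309  1.1289048 ]
shift [-0.5999 -0.6264 -0.0214] rot [-0.000e+00  1.000e-01  1.595e+02]
```

Call:
carry_out --targets '[{"translation": [-0.03,-0.031,-0.05],"rotation": [0,0,7]},{"translation": [-0.058,-0.06,-0.06],"rotation": [0,0,14]},{"translation": [-0.086,-0.09,-0.06],"rotation": [0,0,21]},{"translation": [-0.114,-0.12,-0.06],"rotation": [0,0,28]},{"translation": [-0.143,-0.15,-0.06],"rotation": [0,0,35]},{"translation": [-0.172,-0.18,-0.06],"rotation": [0,0,42]},{"translation": [-0.2,-0.21,-0.06],"rotation": [0,0,49]},{"translation": [-0.23,-0.24,-0.06],"rotation": [0,0,56]},{"translation": [-0.257,-0.27,-0.06],"rotation": [0,0,63]},{"translation": [-0.286,-0.3,-0.06],"rotation": [0,0,70]},{"translation": [-0.315,-0.33,-0.06],"rotation": [0,0,77]},{"translation": [-0.343,-0.36,-0.06],"rotation": [0,0,84]},{"translation": [-0.372,-0.39,-0.06],"rotation": [0,0,91]},{"translation": [-0.4,-0.42,-0.06],"rotation": [0,0,98]},{"translation": [-0.43,-0.45,-0.06],"rotation": [0,0,105]},{"translation": [-0.457,-0.48,-0.06],"rotation": [0,0,112]},{"translation": [-0.486,-0.51,-0.06],"rotation": [0,0,119]},{"translation": [-0.515,-0.54,-0.06],"rotation": [0,0,126]},{"translation": [-0.543,-0.57,-0.06],"rotation": [0,0,133]},{"translation": [-0.57,-0.6,-0.05],"rotation": [0,0,140]}]' --jaw 1 --newtons 35

```text
time: 1.77
tcp_pos: [0.547, -0.1418, 0.2824]
tool_rot: [3.14, -0.002, 0.334]
force: [0.9, 0.0, 0.1]
opening: 1.0
finger_force: 0.0
```

```bash
python3 - <<'E'
from h import *
go([.570,-.1885,.25],0.0)
go([.570,-.1885,.165],0.0)
E
```

```text
pos [ 0.54698537 -0.14180247  0.28240629] rot [ 3.14010459e+00 -2.03702455e-03  3.33740047e-01] t 1.7667 q6 0.8883199583844681 F [0.88715042 0.01251877 0.1281621 ]
shift [0.0064 0.0516 0.0325] rot [ 0.1 -0.1 19.1]
pos [ 0.54698537 -0.14180247  0.28240629] rot [ 3.14010459e+00 -2.03702455e-03  3.33740047e-01] t 1.7667 q6 0.8883199583844681 F [0.88715042 0.01251877 0.1281621 ]
shift [0.0062 0.0515 0.1175] rot [ 0.1 -0.1 19.1]
```

Call:
carry_out --targets '[{"translation": [0.003,0.022,0.01],"rotation": [0,0,6]},{"translation": [0.006,0.048,0.03],"rotation": [0,0,12]},{"translation": [0.006,0.048,0.03],"rotation": [0,0,19]},{"translation": [0.006,0.048,0.03],"rotation": [0,0,19]},{"translation": [0.006,0.048,0.03],"rotation": [0,0,19]}]'

```text
time: 2.18
tcp_pos: [0.5675, -0.1826, 0.2506]
tool_rot: [-3.141, 0.001, 0.011]
force: [-0.4, 0.7, -0.7]
opening: 1.0
finger_force: 0.0
```

```bash
python3 - <<'E'
from h import *
go([.570,-.1885,.165],0.0)
p,D=grab_frame("scene");cv2.imwrite("pics/s1.png",cv2.resize(p[110:300,170:380],None,fx=3.5,fy=3.15,interpolation=cv2.INTER_CUBIC)[:,:,::-1])
E
```

```text
pos [ 0.56746064 -0.18263385  0.25060058] rot [-3.14087000e+00  1.21218816e-03  1.13490207e-02] t 2.1833 q6 1.157924811503741 F [-0.4272853   0.68203906 -0.65794552]
shift [0.0026 0.006  0.0856] rot [-0.   0.1  0.7]
```

View pics/s1.png

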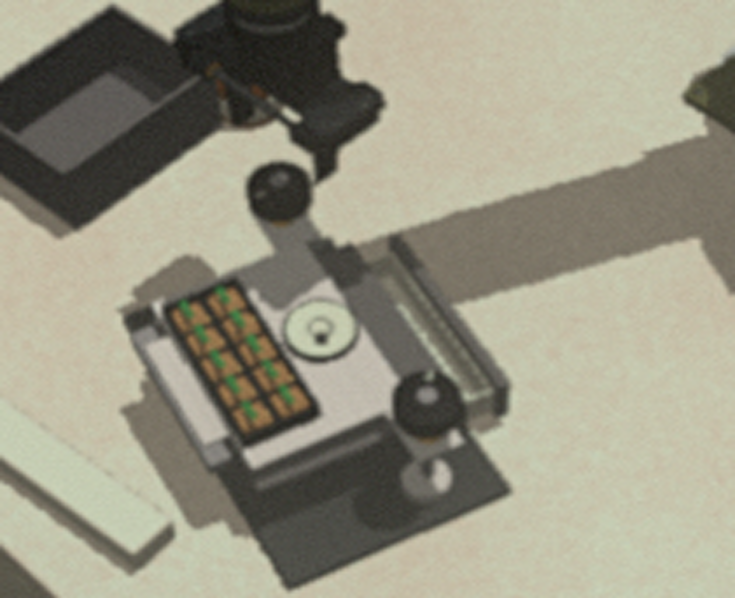

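The scene view shows the right knob at about (250,171) px and the left at (292,239). The open gripper is above the right knob. I'll cross-check the two views.

```bash
python3 - <<'E'
from h import *
P=np.load("stand.npz")["P"]
print(proj("scene",[[*P[1][:2],.17],[*P[0][:2],.17]]), onplane("scene",[[250,171.3],[292.3,238.6]],.172))
E
```

```text
[[249.57308037 169.60773541]
 [290.95734484 236.41610159]] [[ 0.5745292  -0.18148083  0.172     ]
 [ 0.65174486  0.07735173  0.172     ]]
```

Call:
carry_out --targets '[{"translation": [0.0035,0.004,0.03],"rotation": [0,0,0]},{"translation": [0.0035,0.004,0.06],"rotation": [0,0,0]},{"translation": [0.0035,0.004,0.0855],"rotation": [0,0,0]},{"translation": [0.0035,0.004,0.0855],"rotation": [0,0,0]},{"translation": [0.0035,0.004,0.0855],"rotation": [0,0,0]}]'

```text
time: 2.65
tcp_pos: [0.5706, -0.1856, 0.1653]
tool_rot: [-3.141, 0.002, 0.011]
force: [-0.1, -0.1, 0.4]
opening: 0.999
finger_force: 0.0
```

Call:
carry_out --targets '[{"translation": [0,0,0],"rotation": [0,0,0]},{"translation": [0,0,0],"rotation": [0,0,0]},{"translation": [0,0,0],"rotation": [0,0,0]},{"translation": [0,0,0],"rotation": [0,0,0]},{"translation": [0,0,0],"rotation": [0,0,0]},{"translation": [0,0,0],"rotation": [0,0,0]}]' --jaw 0.0 --newtons 35

```text
time: 3.15
tcp_pos: [0.5715, -0.1867, 0.1664]
tool_rot: [3.141, -0.001, 0.009]
force: [-0.9, -1.2, 0.2]
opening: 0.637
finger_force: 0.0
```

Call:
carry_out --targets '[{"translation": [0,0,0],"rotation": [0,0,0]},{"translation": [0,0,0],"rotation": [0,0,0]},{"translation": [0,0,0],"rotation": [0,0,0]},{"translation": [0,0,0],"rotation": [0,0,0]}]' --jaw -1

```text
time: 3.48
tcp_pos: [0.5715, -0.1881, 0.1663]
tool_rot: [3.139, -0.001, 0.009]
force: [-0.1, -5.4, 0.8]
opening: 0.583
finger_force: 35.0
```

Call:
carry_out --targets '[{"translation": [0,0.001,0],"rotation": [0,0,-7]},{"translation": [0,0.001,0],"rotation": [0,0,-14]},{"translation": [0,0.001,0],"rotation": [0,0,-21]},{"translation": [0,0.001,0],"rotation": [0,0,-28]},{"translation": [0,0.001,0],"rotation": [0,0,-35]},{"translation": [0,0.001,0],"rotation": [0,0,-42]},{"translation": [0,0.001,0],"rotation": [0,0,-49]},{"translation": [0,0.001,0],"rotation": [0,0,-56]},{"translation": [0,0.001,0],"rotation": [0,0,-63]},{"translation": [0,0.001,0],"rotation": [0,0,-70]},{"translation": [0,0.001,0],"rotation": [0,0,-77]},{"translation": [0,0.001,0],"rotation": [0,0,-84]},{"translation": [0,0.001,0],"rotation": [0,0,-91]},{"translation": [0,0.001,0],"rotation": [0,0,-98]},{"translation": [0,0.001,0],"rotation": [0,0,-105]},{"translation": [0,0.001,0],"rotation": [0,0,-112]},{"translation": [0,0.001,0],"rotation": [0,0,-112]},{"translation": [0,0.001,0],"rotation": [0,0,-112]}]'

```text
time: 4.98
tcp_pos: [0.5732, -0.1892, 0.1663]
tool_rot: [3.138, 0.006, 1.964]
force: [7.0, -5.1, -3.6]
opening: 0.58
finger_force: 35.0
```

Call:
carry_out --targets '[{"translation": [0,0,0],"rotation": [0,0,0]},{"translation": [0,0,0],"rotation": [0,0,0]},{"translation": [0,0,0],"rotation": [0,0,0]},{"translation": [0,0,0],"rotation": [0,0,0]},{"translation": [0,0,0],"rotation": [0,0,0]},{"translation": [0,0,0],"rotation": [0,0,0]},{"translation": [0,0,0],"rotation": [0,0,0]},{"translation": [0,0,0],"rotation": [0,0,0]}]'

```text
time: 5.65
tcp_pos: [0.5732, -0.1892, 0.1663]
tool_rot: [3.138, 0.006, 1.964]
force: [6.8, -6.2, -2.5]
opening: 0.58
finger_force: 35.0
```

```bash
python3 - <<'E'
from h import *
s=observe();print(s["joints"][5],s["torque"])
p,D=grab_frame("top");cv2.imwrite("pics/t2.png",cv2.resize(p[130:245,225:375],None,fx=5,fy=5,interpolation=cv2.INTER_CUBIC)[:,:,::-1])
level(p)
E
```

```text
-0.7999182282107228 [-1.06898262 -0.97991264  0.23895355]
dial [299.5 186.5] ball [297.78856383 185.75      ] r 9.983334 [10.44444444] off mm [0.20419567 5.48119857] stand pos [-0.01662403  0.00159602  0.14      ]
cw deg L,R [ 46.43335533 -49.88882333]
```

View pics/t2.png

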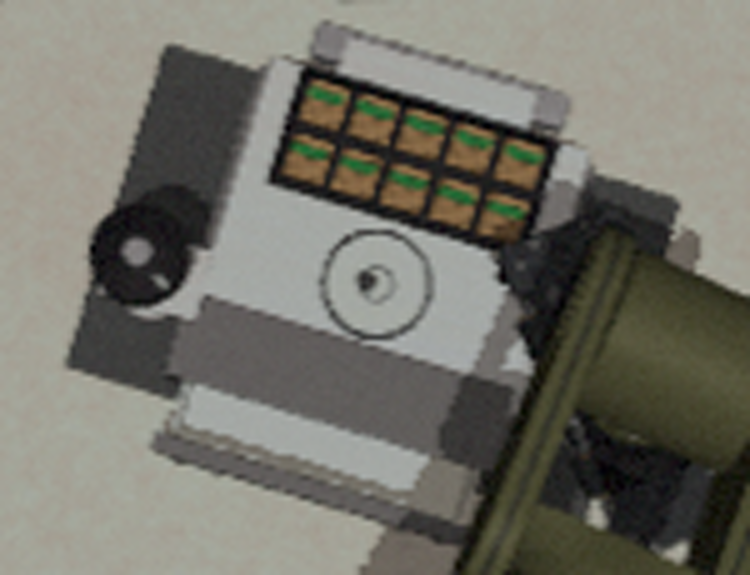

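The crop shows the ball at about (368,282), against a dial centre of (377,284). The knob turned without slipping, so I'll continue.

Call:
carry_out --targets '[{"translation": [0,0,0],"rotation": [0,0,-7]},{"translation": [0,0,0],"rotation": [0,0,-14]},{"translation": [0,0,0],"rotation": [0,0,-21]},{"translation": [0,0,0],"rotation": [0,0,-28]},{"translation": [0,0,0],"rotation": [0,0,-35]},{"translation": [0,0,0],"rotation": [0,0,-42]},{"translation": [0,0,0],"rotation": [0,0,-46]},{"translation": [0,0,0],"rotation": [0,0,-46]},{"translation": [0,0,0],"rotation": [0,0,-46]}]'

```text
time: 6.45
tcp_pos: [0.5739, -0.1885, 0.1663]
tool_rot: [3.141, 0.008, 2.767]
force: [9.0, -4.8, -3.8]
opening: 0.585
finger_force: 35.0
```

Call:
carry_out --targets '[{"translation": [0,0,0],"rotation": [0,0,0]},{"translation": [0,0,0],"rotation": [0,0,0]},{"translation": [0,0,0],"rotation": [0,0,0]},{"translation": [0,0,0],"rotation": [0,0,0]}]' --jaw 1

```text
time: 6.78
tcp_pos: [0.571, -0.1873, 0.1655]
tool_rot: [3.141, -0.001, 2.766]
force: [-0.1, -0.2, 0.1]
opening: 0.808
finger_force: 0.0
```

Call:
carry_out --targets '[{"translation": [0,0,0],"rotation": [0,0,0]},{"translation": [0,0,0],"rotation": [0,0,0]},{"translation": [0,0,-0.03],"rotation": [0,0,0]},{"translation": [0,0,-0.06],"rotation": [0,0,0]},{"translation": [0,0,-0.085],"rotation": [0,0,0]},{"translation": [0,0,-0.085],"rotation": [0,0,0]},{"translation": [0,0,-0.085],"rotation": [0,0,0]}]'

```text
time: 7.37
tcp_pos: [0.5722, -0.1879, 0.2532]
tool_rot: [-3.142, 0.004, 2.766]
force: [0.1, 0.3, -0.8]
opening: 0.998
finger_force: 0.0
```

```bash
python3 - <<'E'
from h import *
p,D=grab_frame("top");level(p)
go([.6495,.0715,.25],1.3)
E
```

```text
dial [300.  186.5] ball [298.17219589 186.85545024] r 9.95 [11.72222222] off mm [-2.99743799  4.82317089] stand pos [-0.01617394  0.00020025  0.14      ]
cw deg L,R [ 67.74109273 -17.01743629]
pos [ 0.57128552 -0.18757441  0.25099286] rot [3.14156997e+00 6.51544576e-04 2.76631955e+00] t 7.4167 q6 -1.6020581532859726 F [-0.15163581  0.1076203  -0.3665081 ]
shift [0.0222 0.2697 0.001 ] rot [ 0.  0. 84.]
```

Call:
carry_out --targets '[{"translation": [0.003,0.035,0],"rotation": [0,0,0]},{"translation": [0.006,0.075,0],"rotation": [0,0,0]},{"translation": [0.009,0.115,0],"rotation": [0,0,0]},{"translation": [0.012,0.155,0],"rotation": [0,0,0]},{"translation": [0.015,0.195,0],"rotation": [0,0,0]},{"translation": [0.018,0.235,0],"rotation": [0,0,0]},{"translation": [0.02,0.269,0],"rotation": [0,0,0]},{"translation": [0.02,0.269,0],"rotation": [0,0,0]},{"translation": [0.02,0.269,0],"rotation": [0,0,0]},{"translation": [0.02,0.269,0],"rotation": [0,0,0]}]'

```text
time: 8.25
tcp_pos: [0.6504, 0.0697, 0.2488]
tool_rot: [-3.14, -0.003, 2.767]
force: [0.6, -0.3, 0.1]
opening: 0.997
finger_force: 0.0
```

```bash
python3 - <<'E'
from h import *
go([.6515,.070,.165],2.766)
E
```

```text
pos [0.65038607 0.06971858 0.24877053] rot [-3.13985380e+00 -2.78633176e-03  2.76669753e+00] t 8.25 q6 -1.1708426575576818 F [ 0.5877547  -0.30583253  0.07946726]
shift [-0.0012  0.0008  0.0838] rot [-0.1 -0.2  0. ]
```

Call:
carry_out --targets '[{"translation": [0,0,0.03],"rotation": [0,0,0]},{"translation": [0,0,0.06],"rotation": [0,0,0]},{"translation": [-0.001,0,0.084],"rotation": [0,0,0]},{"translation": [-0.001,0,0.084],"rotation": [0,0,0]},{"translation": [-0.001,0,0.084],"rotation": [0,0,0]}]'

```text
time: 8.67
tcp_pos: [0.6506, 0.0681, 0.1647]
tool_rot: [-3.14, -0.004, 2.764]
force: [0.3, 0.2, 0.5]
opening: 1.001
finger_force: 0.0
```

Call:
carry_out --targets '[{"translation": [0,0,0],"rotation": [0,0,0]},{"translation": [0,0,0],"rotation": [0,0,0]},{"translation": [0,0,0],"rotation": [0,0,0]},{"translation": [0,0,0],"rotation": [0,0,0]},{"translation": [0,0,0],"rotation": [0,0,0]},{"translation": [0,0,0],"rotation": [0,0,0]},{"translation": [0,0,0],"rotation": [0,0,0]},{"translation": [0,0,0],"rotation": [0,0,0]},{"translation": [0,0,0],"rotation": [0,0,0]}]' --jaw -1 --newtons 35

```text
time: 9.42
tcp_pos: [0.6523, 0.0698, 0.1669]
tool_rot: [3.141, 0.0, 2.767]
force: [-0.2, 0.1, 0.8]
opening: 0.578
finger_force: 35.0
```

Call:
carry_out --targets '[{"translation": [0,0,0],"rotation": [0,0,7]},{"translation": [0,0,0],"rotation": [0,0,14]},{"translation": [0,0,0],"rotation": [0,0,21]},{"translation": [0,0,0],"rotation": [0,0,28]},{"translation": [0,0,0],"rotation": [0,0,35]},{"translation": [0,0,0],"rotation": [0,0,42]},{"translation": [0,0,0],"rotation": [0,0,49]},{"translation": [0,0,0],"rotation": [0,0,55]},{"translation": [0,0,0],"rotation": [0,0,55]},{"translation": [0,0,0],"rotation": [0,0,55]}]'

```text
time: 10.25
tcp_pos: [0.6514, 0.0685, 0.1663]
tool_rot: [-3.139, 0.002, 1.808]
force: [-2.4, -5.1, 1.4]
opening: 0.581
finger_force: 35.0
```

Call:
carry_out --targets '[{"translation": [0,0,0],"rotation": [0,0,0]},{"translation": [0,0,0],"rotation": [0,0,0]},{"translation": [0,0,0],"rotation": [0,0,0]},{"translation": [0,0,0],"rotation": [0,0,0]},{"translation": [0,0,0],"rotation": [0,0,0]},{"translation": [0,0,0],"rotation": [0,0,0]},{"translation": [0,0,0],"rotation": [0,0,0]},{"translation": [0,0,0],"rotation": [0,0,0]}]'

```text
time: 10.92
tcp_pos: [0.6514, 0.0685, 0.1663]
tool_rot: [-3.139, 0.001, 1.809]
force: [-2.5, -3.9, -0.1]
opening: 0.578
finger_force: 35.0
```

```bash
python3 - <<'E'
from h import *
s=observe();print(s["joints"][5],s["torque"])
p,D=grab_frame("top");cv2.imwrite("pics/t3.png",cv2.resize(p[130:245,225:375],None,fx=5,fy=5,interpolation=cv2.INTER_CUBIC)[:,:,::-1])
level(p)
E
```

```text
-0.2133492539128115 [-1.07039323  0.65354817 -0.21456703]
dial [299.83333397 186.5       ] ball [298.90104167 185.70095486] r 9.916667 [ 0.41666667 10.66666667] off mm [1.04068444 3.3569244 ] stand pos [-0.01632397  0.00066551  0.14      ]
cw deg L,R [ 20.69053926 -38.30135236]
```

View pics/t3.png

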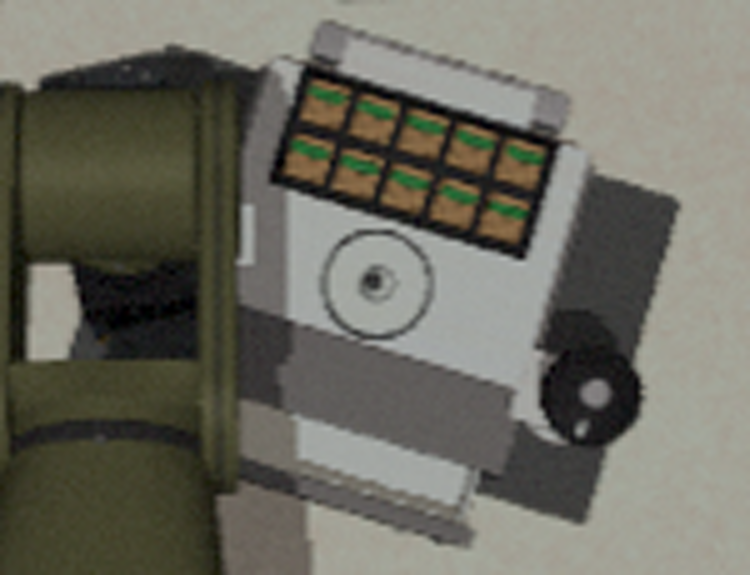

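The ball is near (374,282), just left of and above the dial centre at (377,284). I'll compare both cameras up close to take out parallax.

```bash
python3 - <<'E'
from h import *
A=np.mean([grab_frame("top")[0] for _ in range(4)],0);B=np.mean([grab_frame("scene")[0] for _ in range(4)],0)
np.savez("v.npz",A=A,B=B)
a=A[170:203,284:317];b=B[197:224,247:280]
f=lambda x:cv2.resize(x,(390,480 if 0 else int(390*x.shape[0]/x.shape[1])),interpolation=cv2.INTER_CUBIC)
a,b=f(a),f(b);h=max(len(a),len(b));b=np.pad(b,((0,h-len(b)),(0,0),(0,0)))
cv2.imwrite("pics/v4.png",np.clip(np.hstack([a,b]),0,255)[:,:,::-1])
E
```

```text
[ WARN:0@9.094] global loadsave.cpp:1063 imwrite_ Unsupported depth image for selected encoder is fallbacked to CV_8U.
```

View pics/v4.png

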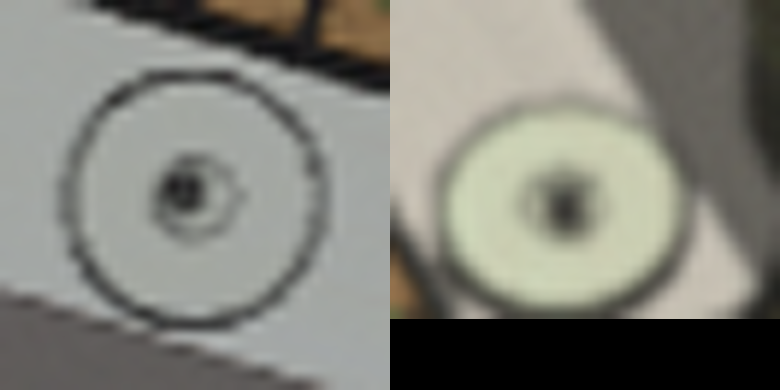

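Top crop: dial centre (195,200), ring (196,197), ball (184,190). Scene crop: ring (563,204), ball (566,208). I'll triangulate those offsets.

```bash
python3 - <<'E'
from h import *
z=np.load("stand.npz");Rz,o=z["Rz"],z["o"];s=390/33
C=onplane("top",[[284+196/s-.5,170+198/s-.5]],.14)[0]
def J(n): return (proj(n,[C+[.01,0,0],C+[0,.01,0],C+[0,0,.01]])-proj(n,[C]))/10  # px per mm rows x,y,z
d=np.array([[-12+.5,-8.5],[2,3.5]])/s
for hz in (0,3,5,7):
    for n,dd in zip(("top","scene"),d):
        j=J(n); w=np.linalg.solve(j[:2].T,dd-j[2]*hz); print(hz,n,w.round(1),"stand",(w@Rz[:2,:2]).round(1))
M=np.r_[J("top").T,J("scene").T]; w=np.linalg.lstsq(M,d.ravel(),rcond=None)[0];print("ls",w)
E
```

```text
0 top [2.1 2.9] stand [1.1 3.4]
0 scene [0.4 1.1] stand [0.  1.2]
3 top [1.7 3. ] stand [0.8 3.4]
3 scene [1.7 2.6] stand [0.8 3. ]
5 top [1.5 3.1] stand [0.5 3.4]
5 scene [2.5 3.7] stand [1.3 4.2]
7 top [1.3 3.2] stand [0.3 3.5]
7 scene [3.4 4.7] stand [1.9 5.5]
ls [1.77084714 2.96288453 3.4186041 ]
```

Call:
carry_out --targets '[{"translation": [0,0,0],"rotation": [0,0,7]},{"translation": [0,0,0],"rotation": [0,0,14]},{"translation": [0,0,0],"rotation": [0,0,22]},{"translation": [0,0,0],"rotation": [0,0,22]},{"translation": [0,0,0],"rotation": [0,0,22]}]'

```text
time: 11.78
tcp_pos: [0.6512, 0.0692, 0.1663]
tool_rot: [-3.139, 0.001, 1.426]
force: [-4.5, -3.5, 1.8]
opening: 0.579
finger_force: 35.0
```

Call:
carry_out --targets '[{"translation": [0,0,0],"rotation": [0,0,0]},{"translation": [0,0,0],"rotation": [0,0,0]},{"translation": [0,0,0],"rotation": [0,0,0]},{"translation": [0,0,0],"rotation": [0,0,0]},{"translation": [0,0,0],"rotation": [0,0,0]},{"translation": [0,0,0],"rotation": [0,0,0]},{"translation": [0,0,-0.03],"rotation": [0,0,0]},{"translation": [0,0,-0.06],"rotation": [0,0,0]},{"translation": [0,0,-0.085],"rotation": [0,0,0]},{"translation": [0,0,-0.085],"rotation": [0,0,0]},{"translation": [0,0,-0.085],"rotation": [0,0,0]}]' --jaw 1

```text
time: 12.7
tcp_pos: [0.6534, 0.0698, 0.2544]
tool_rot: [3.137, -0.001, 1.423]
force: [0.1, -0.2, -0.2]
opening: 0.998
finger_force: 0.0
```

```bash
python3 - <<'E'
from h import *
p,D=grab_frame("top");level(p)
go([.574,-.1885,.25],1.35)
E
```

```text
dial [300.         186.33333302] ball [300.35288066 185.55658436] r 9.816667 [11.25] off mm [ 2.13146476 -0.24208967] stand pos [-0.01570604  0.00034903  0.14      ]
cw deg L,R [-20.16182742 -15.90753804]
pos [0.6523394  0.0697581  0.25201294] rot [ 3.14060979e+00 -2.83964051e-04  1.42274262e+00] t 12.75 q6 0.17272757280975695 F [ 0.34739782 -0.61241726 -0.3553143 ]
shift [-0.267  -0.0394  0.0019] rot [ 0.1 -0.   4.2]
```

Call:
carry_out --targets '[{"translation": [-0.035,-0.005,0],"rotation": [0,0,0]},{"translation": [-0.075,-0.011,0],"rotation": [0,0,0]},{"translation": [-0.115,-0.017,0],"rotation": [0,0,0]},{"translation": [-0.155,-0.023,0],"rotation": [0,0,0]},{"translation": [-0.195,-0.029,0],"rotation": [0,0,0]},{"translation": [-0.235,-0.035,0],"rotation": [0,0,0]},{"translation": [-0.267,-0.039,0],"rotation": [0,0,0]},{"translation": [-0.267,-0.039,0],"rotation": [0,0,0]},{"translation": [-0.267,-0.039,0],"rotation": [0,0,0]},{"translation": [-0.267,-0.039,0],"rotation": [0,0,0]}]'

```text
time: 13.58
tcp_pos: [0.5736, -0.1881, 0.2499]
tool_rot: [-3.139, -0.001, 1.422]
force: [-0.4, 0.3, -0.2]
opening: 0.996
finger_force: 0.0
```

```bash
cat >> h.py <<'E'
def dual():
    "ball offset in stand axes from ring/dial, top + scene, ball-dial height 3.4 mm"
    out={}
    z=np.load("stand.npz");Rz=z["Rz"]; C=Rz@[-.0157,.0005,.14]+z["o"]; s=8
    for n in("top","scene"):
        g=cv2.cvtColor(np.mean([grab_frame(n)[0] for _ in range(4)],0).astype(np.uint8),cv2.COLOR_RGB2GRAY)
        u,v=proj(n,[C])[0].round().astype(int)-18
        c=cv2.resize(g[v:v+36,u:u+36],None,fx=s,fy=s,interpolation=cv2.INTER_CUBIC)
        yy,xx=np.mgrid[:36*s,:36*s]; near=np.hypot(xx-18*s,yy-18*s)<7*s
        med=np.median(c[near]); lo=c[near].min(); w=np.where(near,np.clip((lo+.45*(med-lo))-c,0,None),0.)
        ball=np.array([(xx*w).sum(),(yy*w).sum()])/w.sum()
        m=(c>med*.86).astype(np.uint8)&(np.hypot(xx-18*s,yy-18*s)<14*s)
        l=cv2.connectedComponents(m)[1]; lab=np.bincount(l[near&(l>0)]).argmax()
        ct=max(cv2.findContours((l==lab).astype(np.uint8),cv2.RETR_EXTERNAL,cv2.CHAIN_APPROX_NONE)[0],key=cv2.contourArea)
        e=cv2.fitEllipse(cv2.convexHull(ct)); J=(proj(n,[C+[.01,0,0],C+[0,.01,0],C+[0,0,.01]])-proj(n,[C]))/10
        d=(ball-e[0])/s; wv=np.linalg.solve(J[:2].T,d-J[2]*3.4); q=wv@Rz[:2,:2]; out[n]=q
        print(n,"axes px",np.array(e[1])/s,"ball px",ball/s+[u,v],"off stand mm",q.round(2))
    for k,d in list(out.items())+[("mean",(out["top"]+out["scene"])/2)]:
        ga=-d/.235; h=np.array([-130*ga[0]+135*ga[1],-130*ga[0]-135*ga[1]])/1e3; print(k,"cw deg L,R",np.degrees(-h/3.746).round(1))
E
python3 - <<'E'
from h import *
dual(); level(grab_frame("top")[0])
go([.574,-.1885,.165],1.423)
E
```

```text
top axes px [19.45103264 19.78111076] ball px [300.70323758 186.19671978] off stand mm [1.55 0.05]
scene axes px [23.23932266 25.77191544] ball px [261.00497579 213.37542034] off stand mm [ 0.94 13.92]
top cw deg L,R [-12.6 -13.6]
scene cw deg L,R [ 114.3 -130.3]
mean cw deg L,R [ 50.8 -71.9]
dial [300.         186.33333302] ball [300.35405157 185.70257827] r 9.816667 [10.05555556] off mm [ 1.72347203 -0.37538518] stand pos [-0.01570604  0.00034903  0.14      ]
cw deg L,R [-17.88094618 -11.28422864]
pos [ 0.5743603  -0.18813467  0.2518204 ] rot [3.14143484e+00 2.94317599e-05 1.42331043e+00] t 14.0333 q6 -0.25786425432028 F [ 0.37421273 -0.76463742 -0.20831017]
shift [-0.0004 -0.0003  0.0868] rot [0. 0. 0.]
```

```bash
python3 - <<'E'
from h import *
A=np.mean([grab_frame("top")[0] for _ in range(2)],0);B=np.mean([grab_frame("scene")[0] for _ in range(2)],0)
a=A[170:203,284:317];b=B[192:225,245:278]
cv2.imwrite("pics/v5.png",np.hstack([cv2.resize(x,(390,390),interpolation=cv2.INTER_CUBIC) for x in(a,b)]).clip(0,255).astype(np.uint8)[:,:,::-1])
E
```

```text
(no output)
```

View pics/v5.png

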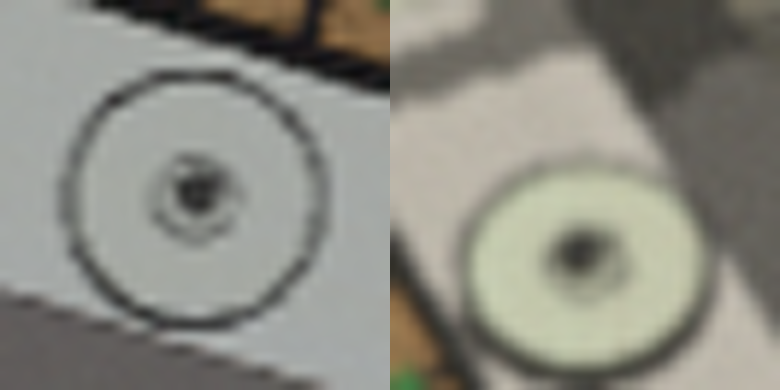

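Top crop: ball (199,190), ring centre (196,197). Scene crop: ball (579,256), ring (588,265). The ball now lies nearly inside the ring.

```bash
cat >> h.py <<'E'
def offs(dt,ds,hz=3.4):
    z=np.load("stand.npz");Rz=z["Rz"]; C=Rz@[-.0157,.0005,.14]+z["o"]; s=390/33
    J=[((proj(n,[C+[.01,0,0],C+[0,.01,0],C+[0,0,.01]])-proj(n,[C]))/10).T for n in("top","scene")]
    d=np.r_[dt,ds]/s; M=np.r_[J[0],J[1]]; print("ls",np.linalg.lstsq(M,d,rcond=None)[0])
    for w in (np.linalg.solve(J[0][:,:2],d[:2]-J[0][:,2]*hz),np.linalg.solve(J[1][:,:2],d[2:]-J[1][:,2]*hz),np.linalg.lstsq(M[:,:2],d-M[:,2]*hz,rcond=None)[0]):
        q=w@Rz[:2,:2];ga=-q/.235;h=np.array([-130*ga[0]+135*ga[1],-130*ga[0]-135*ga[1]])/1e3
        print("stand off",q.round(2),"cw deg L,R",np.degrees(-h/3.746).round(1))
E
python3 -c "
from h import *
offs([3,-8],[-9,-9])"
```

```text
ls [ 1.68167316 -0.73414219  4.96151893]
stand off [ 1.72 -0.05] cw deg L,R [-15.  -14.1]
stand off [ 1.7  -1.39] cw deg L,R [-26.5  -2.2]
stand off [ 1.75 -0.61] cw deg L,R [-20.2  -9.5]
```

Call:
carry_out --targets '[{"translation": [0.035,0.005,0],"rotation": [0,0,0]},{"translation": [0.075,0.011,0],"rotation": [0,0,0]},{"translation": [0.115,0.017,0],"rotation": [0,0,0]},{"translation": [0.155,0.023,0],"rotation": [0,0,0]},{"translation": [0.195,0.029,0],"rotation": [0,0,0]},{"translation": [0.235,0.035,0],"rotation": [0,0,0]},{"translation": [0.267,0.039,0],"rotation": [0,0,0]},{"translation": [0.267,0.039,0],"rotation": [0,0,0]},{"translation": [0.267,0.039,0.03],"rotation": [0,0,0]},{"translation": [0.267,0.039,0.06],"rotation": [0,0,0]},{"translation": [0.267,0.039,0.086],"rotation": [0,0,0]},{"translation": [0.267,0.039,0.086],"rotation": [0,0,0]},{"translation": [0.267,0.039,0.086],"rotation": [0,0,0]}]'

```text
time: 15.32
tcp_pos: [0.6509, 0.0691, 0.164]
tool_rot: [-3.138, 0.001, 1.422]
force: [1.1, -0.3, 0.2]
opening: 1.002
finger_force: 0.0
```

Call:
carry_out --targets '[{"translation": [0,0,0],"rotation": [0,0,0]},{"translation": [0,0,0],"rotation": [0,0,0]},{"translation": [0,0,0],"rotation": [0,0,0]},{"translation": [0,0,0],"rotation": [0,0,0]},{"translation": [0,0,0],"rotation": [0,0,0]},{"translation": [0,0,0],"rotation": [0,0,0]},{"translation": [0,0,0],"rotation": [0,0,0]},{"translation": [0,0,0],"rotation": [0,0,0]},{"translation": [0,0,0],"rotation": [0,0,0]}]' --jaw -1

```text
time: 16.07
tcp_pos: [0.6511, 0.0706, 0.1658]
tool_rot: [-3.139, -0.001, 1.423]
force: [-6.2, 3.2, 1.9]
opening: 0.579
finger_force: 35.0
```

Call:
carry_out --targets '[{"translation": [0,0,0],"rotation": [0,0,-6]},{"translation": [0,0,0],"rotation": [0,0,-12]},{"translation": [0,0,0],"rotation": [0,0,-17]},{"translation": [0,0,0],"rotation": [0,0,-17]},{"translation": [0,0,0],"rotation": [0,0,-17]}]'

```text
time: 16.48
tcp_pos: [0.6517, 0.0704, 0.1658]
tool_rot: [-3.141, -0.001, 1.718]
force: [-3.6, 3.3, 1.6]
opening: 0.579
finger_force: 35.0
```

Call:
carry_out --targets '[{"translation": [0,0,0],"rotation": [0,0,0]},{"translation": [0,0,0],"rotation": [0,0,0]},{"translation": [0,0,0],"rotation": [0,0,0]},{"translation": [0,0,0],"rotation": [0,0,0]},{"translation": [0,0,0],"rotation": [0,0,0]},{"translation": [0,0,0],"rotation": [0,0,0]},{"translation": [0,0,-0.03],"rotation": [0,0,0]},{"translation": [0,0,-0.06],"rotation": [0,0,0]},{"translation": [0,0,-0.085],"rotation": [0,0,0]},{"translation": [0,0,-0.085],"rotation": [0,0,0]},{"translation": [0,0,-0.085],"rotation": [0,0,0]}]' --jaw 1

```text
time: 17.4
tcp_pos: [0.6534, 0.0696, 0.2533]
tool_rot: [3.137, 0.001, 1.719]
force: [-0.9, -0.1, 0.5]
opening: 0.996
finger_force: 0.0
```

```bash
python3 - <<'E'
from h import *
z=np.load("stand.npz")
z_o=z["o"]+[.002,0,0]
for x in(-.21,-.165,-.10): print(z_o+z["Rz"]@[x,0,0])
P=z_o+z["Rz"]@[-.23,0,0]; go([P[0],P[1],.25],z["yaw"]+np.pi/2*0)
go([P[0],P[1],.25],z["yaw"]+np.pi)
level(grab_frame("top")[0])
E
```

```text
[ 0.45344868 -0.01167716  0.        ]
[ 0.49649141 -0.02480434  0.        ]
[ 0.55866425 -0.04376584  0.        ]
pos [0.65339927 0.06960121 0.2533283 ] rot [3.13678712e+00 7.50586219e-04 1.71892896e+00] t 17.4 q6 -0.12358468296928121 F [-0.90813905 -0.06294248  0.49466019]
shift [-0.0423 -0.2278  0.0023] rot [  0.2  -0.3 115.4]
pos [0.65339927 0.06960121 0.2533283 ] rot [3.13678712e+00 7.50586219e-04 1.71892896e+00] t 17.4 q6 -0.12358468296928121 F [-0.90813905 -0.06294248  0.49466019]
shift [-0.0423 -0.2278  0.0023] rot [  0.2   0.2 -64.6]
dial [300.  186.5] ball [300.04079861 186.00694444] r 9.916667 [10.66666667] off mm [1.05725143 0.37487819] stand pos [-0.01617394  0.00020025  0.14      ]
cw deg L,R [ -5.65167858 -12.23948666]
```

Call:
carry_out --targets '[{"translation": [-0.005,-0.03,0],"rotation": [0,0,-7]},{"translation": [-0.011,-0.06,0],"rotation": [0,0,-14]},{"translation": [-0.016,-0.09,0],"rotation": [0,0,-21]},{"translation": [-0.022,-0.12,0],"rotation": [0,0,-28]},{"translation": [-0.027,-0.15,0],"rotation": [0,0,-35]},{"translation": [-0.033,-0.18,0],"rotation": [0,0,-42]},{"translation": [-0.038,-0.21,0],"rotation": [0,0,-49]},{"translation": [-0.042,-0.228,0],"rotation": [0,0,-56]},{"translation": [-0.042,-0.228,0],"rotation": [0,0,-62]},{"translation": [-0.042,-0.228,0],"rotation": [0,0,-65]},{"translation": [-0.042,-0.228,0],"rotation": [0,0,-65]}]' --jaw -1

```text
time: 18.37
tcp_pos: [0.4317, -0.0057, 0.2487]
tool_rot: [-3.141, -0.003, 2.854]
force: [0.4, -0.9, -0.2]
opening: 0.281
finger_force: 0.0
```

Call:
carry_out --targets '[{"translation": [0,0,0.03],"rotation": [0,-7,0]},{"translation": [0,0,0.07],"rotation": [0,-14,0]},{"translation": [0,0,0.11],"rotation": [0,-21,0]},{"translation": [0,0,0.15],"rotation": [0,-25,0]},{"translation": [0,0,0.18],"rotation": [0,-25,0]},{"translation": [0,0,0.195],"rotation": [0,-25,0]},{"translation": [0,0,0.195],"rotation": [0,-25,0]},{"translation": [0,0,0.195],"rotation": [0,-25,0]},{"translation": [0,0,0.195],"rotation": [0,-25,0]}]'

```text
time: 19.12
tcp_pos: [0.4339, -0.0056, 0.057]
tool_rot: [3.141, 0.438, 2.853]
force: [-0.4, -0.5, -0.2]
opening: 0.004
finger_force: 0.0
```

```bash
python3 - <<'E'
from h import *
z=np.load("stand.npz");s=observe();print((s["tcp_pos"]-z["o"]-[.002,0,0])@z["Rz"],s["force"])
P=z["o"]+[.002,0,0]+z["Rz"]@[-.165,0,.055]; go(P,z["yaw"]+np.pi,np.radians(-25))
p,D=grab_frame("scene");cv2.imwrite("pics/s6.png",cv2.resize(p[110:300,170:380],None,fx=3.5,fy=3.15,interpolation=cv2.INTER_CUBIC)[:,:,::-1])
E
```

```text
[-2.30431738e-01  7.06581743e-05  5.70146363e-02] [-0.35683877 -0.52415774 -0.19665949]
pos [ 0.43392623 -0.00564932  0.05701464] rot [3.14102186 0.43782096 2.85290873] t 19.1167 q6 -1.2733713143406278 F [-0.35683877 -0.52415774 -0.19665949]
shift [-0.0584 -0.0006  0.0296] rot [0.2 0.1 0.4]
```

View pics/s6.png

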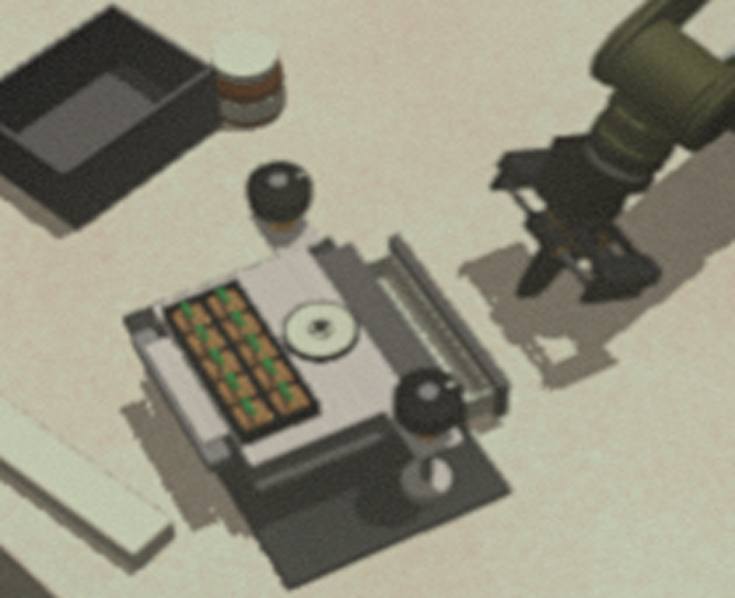

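The scene view shows the closed fingers in front of the drawer panel, clear of everything, with the ball in the ring at about (320,327). Next is pushing the drawer along the stand's +x.

Call:
carry_out --targets '[{"translation": [-0.0227,0,0.0106],"rotation": [0,0,0]},{"translation": [-0.0453,0,0.0211],"rotation": [0,0,0]},{"translation": [-0.0544,0,0.0254],"rotation": [0,0,0]},{"translation": [-0.0616,0,0.0288],"rotation": [0,0,0]},{"translation": [-0.0689,0,0.0321],"rotation": [0,0,0]},{"translation": [-0.0761,0,0.0355],"rotation": [0,0,0]},{"translation": [-0.0834,0,0.0389],"rotation": [0,0,0]},{"translation": [-0.0834,0,0.0389],"rotation": [0,0,0]}]'

```text
time: 19.83
tcp_pos: [0.522, -0.0319, 0.0562]
tool_rot: [3.141, 0.437, 2.853]
force: [0.2, 0.2, -0.3]
opening: 0.005
finger_force: 0.0
```

Call:
carry_out --targets '[{"translation": [-0.0036,0,0.0017],"rotation": [0,0,0]},{"translation": [-0.0072,0,0.0034],"rotation": [0,0,0]},{"translation": [-0.0072,0,0.0034],"rotation": [0,0,0]}]'

```text
time: 20.08
tcp_pos: [0.5293, -0.0341, 0.056]
tool_rot: [3.142, 0.437, 2.854]
force: [0.2, -1.2, 0.4]
opening: 0.005
finger_force: 0.0
```

```bash
python3 - <<'E'
from h import *
z=np.load("stand.npz");s=observe();print((s["tcp_pos"]-z["o"]-[.002,0,0])@z["Rz"],s["force"])
E
```

```text
[-0.13088229  0.00070933  0.05596861] [ 0.20560772 -1.20263286  0.43176484]
```

Call:
carry_out --targets '[{"translation": [-0.0036,0,0.0017],"rotation": [0,0,0]},{"translation": [-0.0072,0,0.0034],"rotation": [0,0,0]},{"translation": [-0.0072,0,0.0034],"rotation": [0,0,0]}]'

```text
time: 20.33
tcp_pos: [0.5321, -0.035, 0.0533]
tool_rot: [-3.141, 0.423, 2.853]
force: [-22.9, 8.1, 16.0]
opening: 0.003
finger_force: 12.3
```

Call:
carry_out --targets '[{"translation": [-0.0036,0,0.0017],"rotation": [0,0,0]},{"translation": [-0.0072,0,0.0034],"rotation": [0,0,0]},{"translation": [-0.0072,0,0.0034],"rotation": [0,0,0]}]'

```text
time: 20.58
tcp_pos: [0.533, -0.0352, 0.0496]
tool_rot: [-3.139, 0.405, 2.853]
force: [-47.4, 18.2, 28.3]
opening: 0.006
finger_force: 25.2
```

```bash
python3 - <<'E'
from h import *
z=np.load("stand.npz");s=observe();print((s["tcp_pos"]-z["o"]-[.002,0,0])@z["Rz"],s["force"]@z["Rz"])
o,Rz=z["o"]+[.002,0,0],z["Rz"]
p,D=grab_frame("scene")
vv,uu=np.mgrid[170:240,270:330];Q=(withdepth("scene",np.c_[uu.ravel(),vv.ravel()],D)-o)@Rz
for y0 in(-.09,-.06,.06):
  q=Q[(abs(Q[:,1]-y0-.01)<.012)&(Q[:,2]>.065)&(Q[:,2]<.085)]; print(y0,len(q),np.percentile(q[:,0],[2,10,50]))
cv2.imwrite("pics/s7.png",cv2.resize(p[160:260,240:340],None,fx=6,fy=6,interpolation=cv2.INTER_CUBIC)[:,:,::-1])
E
```

```text
[-0.12708381  0.00069961  0.04960254] [-50.68210184   3.58979906  28.2567736 ]
-0.09 38 [-0.11125679 -0.11048686 -0.10320823]
-0.06 62 [-0.11248469 -0.10915855 -0.09183701]
0.06 18 [-0.11685961 -0.11428089 -0.11028721]
```

View pics/s7.png

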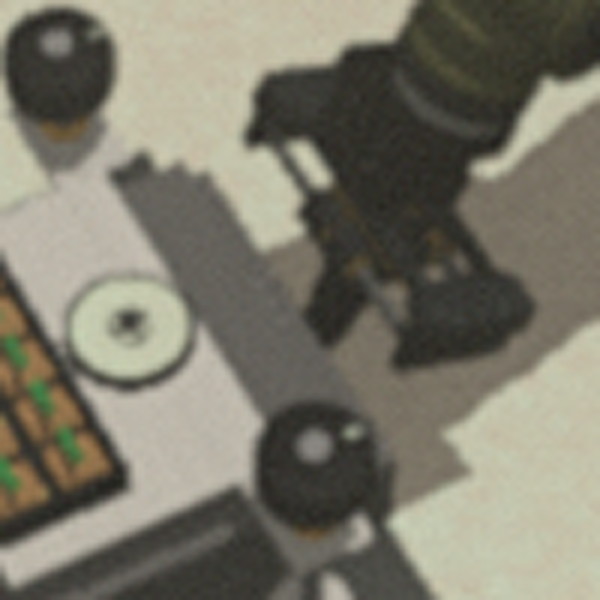

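The drawer gap is gone: the panel is flush at about x −0.111 and the push met a hard stop. I'll back off, then do the last checks.

Call:
carry_out --targets '[{"translation": [0.009,0,-0.0042],"rotation": [0,0,0]},{"translation": [0.03,0,-0.014],"rotation": [0,0,0]},{"translation": [0.06,0,-0.028],"rotation": [0,0,0]},{"translation": [0.09,0,-0.042],"rotation": [0,0,0]},{"translation": [0.09,0,-0.08],"rotation": [0,0,0]},{"translation": [0.09,0,-0.12],"rotation": [0,0,0]},{"translation": [0.09,0,-0.12],"rotation": [0,0,0]},{"translation": [0.09,0,-0.12],"rotation": [0,0,0]},{"translation": [0.09,0,-0.12],"rotation": [0,0,0]},{"translation": [0.09,0,-0.12],"rotation": [0,0,0]},{"translation": [0.09,0,-0.12],"rotation": [0,0,0]},{"translation": [0.09,0,-0.12],"rotation": [0,0,0]}]'

```text
time: 21.63
tcp_pos: [0.4165, -0.001, 0.1243]
tool_rot: [-3.141, 0.432, 2.854]
force: [-0.8, 0.4, 0.3]
opening: 0.0
finger_force: 0.0
```

```bash
python3 - <<'E'
from h import *
z=np.load("stand.npz");o,Rz=z["o"]+[.002,0,0],z["Rz"]
A=np.mean([grab_frame("top")[0] for _ in range(3)],0);B=np.mean([grab_frame("scene")[0] for _ in range(3)],0)
level(A.astype(np.uint8))
p,D=grab_frame("scene")
vv,uu=np.mgrid[170:240,270:330];Q=(withdepth("scene",np.c_[uu.ravel(),vv.ravel()],D)-o)@Rz
for y0 in(-.06,0,.06):
  q=Q[(abs(Q[:,1]-y0)<.02)&(Q[:,2]>.06)&(Q[:,2]<.085)]; print(y0,len(q),np.percentile(q[:,0],[2,10,50]) if len(q) else 0)
a=A[170:203,284:317];b=B[192:225,245:278];c=A[130:245,225:375]
r=np.hstack([cv2.resize(x,(390,390),interpolation=cv2.INTER_CUBIC) for x in(a,c[:,20:135])])
cv2.imwrite("pics/v8.png",r.clip(0,255).astype(np.uint8)[:,:,::-1])
E
```

```text
dial [300.16666603 186.33333302] ball [300.09569378 186.09728868] r 11.3 [11.61111111] off mm [0.23553681 0.45800045] stand pos [-1.55559965e-02 -1.16245734e-04  1.40000000e-01]
cw deg L,R [ 2.03134929 -6.0171826 ]
-0.06 77 [-0.11430647 -0.11049474 -0.09900278]
0 96 [-0.1124753  -0.11040647 -0.08898907]
0.06 61 [-0.11442237 -0.11259129 -0.10115098]
```

View pics/v8.png

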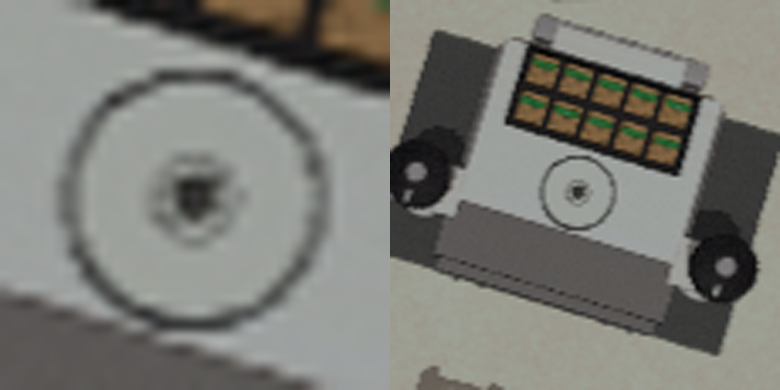

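The ball (194,196) sits at the centre of the ring (195,198), and the drawer panel is flush against the case. The arm touches nothing.

```bash
python3 -c "
from workcell import hand_in
print(hand_in())"
```

```text
the job is handed in; nothing more can be done
None
```

The job is handed in: the platform is level with the ball centred in its ring (within about 0.5 mm), the drawer is pushed home past its catch, and the arm stayed clear of the bottle, jar, net pot and crate; the clock read about 22 s.

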